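Find the choke with the loose core, then bed a sound one on the cooling comb

TASK

One of these three closed, finned chokes has a core that has come loose inside: pick them up and tilt them lengthwise, one way and the other, until you have felt which one shifts, and stand that one upright in the scrap tray. Bed one of the two sound ones on the cooling comb, fully down, with every fin of the comb between two of its fins, squarely; the other sound one stays as the spare, standing on its fins on the bench. Set the chokes down, do not drop them, and leave the tools and hardware lying about where they are.

Things in the scene. Friction and masses are not known exactly. Their poses are not given: they have to be found in the camera images.
- choke_a: choke, one of three alike: plain cast-aluminium case 150 long (x) x 56 wide (y) x 65 mm high, 0.35 to 0.95 kg, each its own weight, brass stud sticking out 16 mm at each end; end for end the same. Flat sides to grip, 56 mm across y, z = 20 to 65 mm; below are cross fins (see choke_b). Origin: centre of the underside, at the fin tips. Balance off centre by some mm in all; inside: see choke_c
- choke_b: choke, same as choke_a outside, same origin and axes. Each choke stands on ten cross fins 4 thick (x), 54 wide (y), 21 mm high, at 15 mm pitch from x = -67.5 to +67.5 mm: nine gaps of 11 mm, open below and at the sides. Any of the three, drawn at random, may be the loose one
- choke_c: choke, same as choke_a. In the bad one the hollow, 142 mm along x, holds a loose 0.21 kg slug, 36 mm across (loose_core in the rules; never shown): on tilting lengthwise it slides to the low end (starts by 15 degrees, over in 0.5 s at 30) and stays there when level. Tilted one way, then the other, the level moment about y shifts by 0.2 N m; no shift in a sound one
- comb: fixed cooling comb, x lengthwise: steel foot 215 x 78 x 4 mm, on it an aluminium plate 150 x 62 mm (upper face z = 10 mm: chokes' fin tips rest here) with nine cross fins 5 thick (x), 58 wide (y), tops at z = 28 mm, narrowed to 3 thick in the top 4 mm, 15 mm pitch from x = -60 to +60 mm: 3 mm play each side in a choke's gaps. Origin: centre of the foot's underside
- tray: fixed scrap tray, dark sheet steel, open above: 230 (x) x 120 (y) mm outside, rolled rim with its top at 29 mm, walls and floor 2 mm, wire handles sticking out 17 mm at its x ends. Origin: centre of its underside, on the bench; inner floor 226 x 116 mm at z = 2 mm
- tape_measure: bystander: yellow tape measure, 34 x 92 x 65 mm, loose; origin at its underside
- chisel: bystander: cold chisel, 180 mm long (its y), 18 mm high, loose; origin at its underside
- bolt: bystander: M16 bolt standing on its head, 61 mm high, loose; origin at its underside
- nut: bystander: M24 nut, 41 mm across, 19 mm high, loose; origin at its underside
- small_nut: bystander: M20 nut, 34 mm across, 16 mm high, loose; origin at its underside
Mind the look-alikes: they are no part of the job. Leave any orange look-alike of the choke_a alone.

How it is judged:
By the outcome, as a careful person would: the job done as asked, in the order asked, and still so for the second after the job is handed in, with the robot touching nothing.
It also fails if it takes over 72 s, if anything falls off the work surface, if the arm or the gripper's body presses on something with over 40 N, if the wrist force passes 120 N, or if a joint passes its speed limit or range.

ROBOT

A 7-joint arm with a two-finger parallel gripper is mounted at the origin on the work surface; the furniture and walls round the work are solid. World frame = base frame: x ahead of the robot, y to its left, z up, the work surface at z = 0. Lengths are in mm, angles in rad, forces in N, time in s.
With the tool pointing down it reaches from about 400 to 875 mm from the base axis. Payload 4.4 kg.
Tool frame: the origin (TCP) lies midway between the tips of the shut fingers; the grasp point (between the pads) lies 19 mm behind it; z points along the fingers, y is the line along which they close (so a half turn about z gives the same grasp; the last joint's range is limited). The gripper opens to 85 mm and grips with 20 to 120 N. Pads are 22 mm wide; open, the fingers measure 114 mm over their backs; the gripper's body (76 mm by 85 mm) begins 54 mm behind the grasp point. The pads swing forward as they close: fully open they stand 13 mm farther back than shut.
Start: joints at [-1.167, 0.628, 0.038, 1.517, -0.027, 0.996, -0.02], TCP at [294.24, 579.604, 231.313] pointing down, gripper open.
Joint ranges: [-3.06, 3.06], [-0.37, 2.12], [-1.25, 1.32], [0.18, 2.47], [-1.1, 4.24], [0.23, 1.98], [-2.94, 2.94]. Speed limits (rad/s): [2.57, 2.57, 3.14, 3.14, 3.14, 3.14, 3.14].

INTERFACE

Orientations are given as [roll, pitch, yaw] about the fixed x, y, z axes, in that order (R = Rz(yaw) Ry(pitch) Rx(roll)).
In Python, from cell import read_state, get_image, finish_job gives the robot as it stands.
- The arm moves only by the tool send_rows, never from a script. Its argument "series" is a list of rows, each an object of numbers: "ax", "ay", "az": the turn, a rotation vector about the tool's x, y, z in rad; "dx", "dy", "dz": the shift along the tool's x, y, z in cm; "hand": the closure, from 0 (fully open) to 1 (shut). In form: [{"ax": .., "ay": .., "az": .., "dx": .., "dy": .., "dz": .., "hand": ..}, ...]. A call has 1 to 10 rows; each row is the pose to reach, as a shift and turn from the pose commanded when the call began, along the tool's axes at that moment; what a row does not reach only later rows make up. A row lasts 1/10 s, in which the tool goes at most 50 mm and 8.59 degrees, less where a joint would pass 70% of its speed; a pose out of reach is approached as far as the arm can. A call with a gripper value outside its range is refused whole. The fingers move at their own pace and stop on an object; the grip force is fixed at half the most. Time passes only in rows, so rows that repeat a pose let the fingers close. It gives the time, the measured TCP pose, the force, the opening and the grip force at its end, in the units of the state.
- read_state(): the state, without advancing time (a new reading comes with each control period).
- get_image(name): name is "scene" or "top"; returns a dict with "pixels" (400x640x3 uint8, red, green, blue), "mtx" (3x3 intrinsics, pixels), "R" (3x3) and "t" (3): a world point X has camera coordinates R X + t. Camera axes: x right, y down, z forward; pixel columns grow to the right and rows downward; lengths in mm; the calibration is good to about 2 mm. A picture is of the moment at which its call begins. There is no depth.
- finish_job(): hands the job in; it is judged then, once.
The state is a dict: "clock": time; "qpos": joint angles; "qd": joint speeds; "tau": joint torques, N m; "eef_pos": TCP position; "tool_rot": TCP orientation; "force": force on the tool from outside, world axes, zero at the start; "torque": the same for the moment, N m; "width": finger opening in mm; "gripper_force": force on a finger pad.
Only numpy, scipy, OpenCV 4.12 (cv2) and the standard library are available. Lean on these libraries where they do the work, as an engineer would, in place of code of your own. Each camera call takes 0.05 s, during which the arm holds its last target. There are 200 camera calls.

## Working session

There is one attempt and no reset: what is moved stays moved. The work goes in short steps, Python scripts to look and compute and a tool call to move; the robot and the scene stay as the last step left them, time stands still between calls to the robot, and variables do not carry over. Pictures are saved under pics/ and viewed, at most 10 in all, crops included, and the job is handed in when it is done.

Besides the shell and the picture viewer there is one more tool, called after "Call:" by a JSON object that holds its "api" and its "payload", one argument or row to a line. send_rows: Moves the arm, as the interface text tells. Its arguments: {"type":"object","properties":{"series":{"type":"array","items":{"type":"object","properties":{"ax":{"type":"number"},"ay":{"type":"number"},"az":{"type":"number"},"dx":{"type":"number"},"dy":{"type":"number"},"dz":{"type":"number"},"hand":{"type":"number"}}}}},"required":["series"]}

```bash
mkdir -p pics; ls
python3 - <<'E'
from cell import *
import cv2,numpy as np,pickle
s=read_state();print({k:np.round(v,3) for k,v in s.items()})
for n in("scene","top"):
    g=get_image(n);pickle.dump(g,open(f"pics/{n}0.pkl","wb"))
    cv2.imwrite(f"pics/{n}0.png",g["pixels"][:,:,::-1])
    print(n,np.round(g["mtx"],1).tolist(),np.round(g["R"],3).tolist(),np.round(g["t"],1).tolist())
E
```

```text
pics
{'clock': np.float64(0.0), 'qpos': array([-1.167,  0.629,  0.038,  1.518, -0.027,  0.996, -0.02 ]), 'qd': array([ 0.001, -0.002,  0.001, -0.   ,  0.   ,  0.   , -0.001]), 'tau': array([ 1.0000e-03, -5.6342e+01,  1.2260e+00, -1.9344e+01,  1.1000e-02,
        1.0000e-02,  0.0000e+00]), 'eef_pos': array([293.919, 579.04 , 230.39 ]), 'tool_rot': array([-3.14 ,  0.   ,  2.672]), 'force': array([-0.78 ,  0.229, -0.239]), 'torque': array([ 0.008, -0.03 , -0.032]), 'gripper_force': np.float64(0.0), 'width': np.float64(85.491)}
scene [[478.7, 0.0, 321.1], [0.0, 478.7, 201.4], [0.0, 0.0, 1.0]] [[0.823, -0.568, -0.006], [-0.344, -0.491, -0.8], [0.451, 0.661, -0.6]] [-398.4, 288.2, 1396.0]
top [[394.5, 0.0, 315.7], [0.0, 394.5, 195.2], [0.0, 0.0, 1.0]] [[-0.015, -1.0, -0.002], [-0.992, 0.015, -0.125], [0.125, -0.0, -0.992]] [131.0, 556.0, 1273.5]
```

View pics/top0.png

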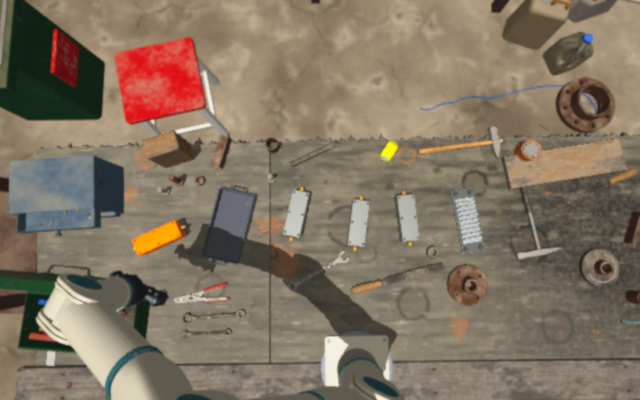

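View pics/scene0.png

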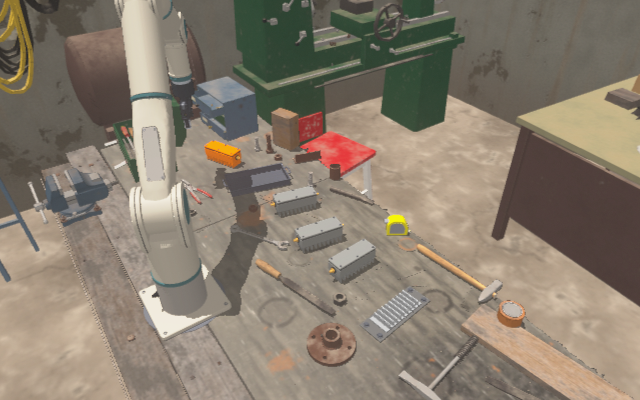

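The scene picture shows three grey chokes at about (296,200), (318,234) and (352,260), the comb at (395,313) and the tray at (258,178). In the top view the same things are at (297,214), (359,222), (407,217), (466,218) and (231,224). 

Things that could be mistaken for a choke: the orange look-alike at top (160,237), which I leave alone, and the blue box at (65,190). The three grey ones with brass studs are the chokes. I'll check that in one close crop.

Run:
```python
import cv2,numpy as np,pickle
g=pickle.load(open("pics/top0.pkl","rb"));im=g["pixels"][:,:,::-1]
a=cv2.resize(im[165:275,190:500],None,fx=2.55,fy=2.55,interpolation=cv2.INTER_CUBIC)
g2=pickle.load(open("pics/scene0.pkl","rb"))["pixels"][:,:,::-1]
b=cv2.resize(g2[170:350,225:435],None,fx=1.7,fy=1.7,interpolation=cv2.INTER_CUBIC)
o=np.zeros((a.shape[0]+b.shape[0],a.shape[1],3),np.uint8);o[:a.shape[0]]=a;o[a.shape[0]:,:b.shape[1]]=b
cv2.imwrite("pics/crop1.png",o);print(o.shape)
for c,r in((297,214),(359,222),(407,217),(466,218),(231,224),(330,222),(270,222),(160,237)): print(c,r,im[r,c-3:c+4].tolist())
```

```text
(586, 790, 3)
297 214 [[188, 198, 197], [188, 197, 197], [187, 196, 196], [188, 197, 196], [187, 197, 196], [188, 196, 195], [180, 188, 187]]
359 222 [[185, 194, 194], [184, 193, 193], [184, 192, 193], [184, 193, 193], [184, 192, 192], [182, 192, 191], [181, 190, 190]]
407 217 [[175, 184, 183], [176, 185, 184], [176, 185, 185], [175, 185, 184], [174, 183, 183], [173, 183, 183], [173, 182, 182]]
466 218 [[196, 197, 193], [193, 195, 191], [185, 186, 182], [180, 182, 178], [184, 185, 181], [185, 186, 182], [183, 185, 181]]
231 224 [[118, 108, 106], [117, 108, 105], [117, 109, 105], [118, 108, 105], [117, 108, 105], [117, 107, 104], [119, 109, 106]]
330 222 [[114, 135, 146], [113, 134, 144], [111, 131, 142], [109, 129, 140], [109, 128, 138], [107, 126, 137], [105, 123, 134]]
270 222 [[97, 134, 179], [94, 128, 170], [77, 102, 132], [73, 96, 123], [81, 113, 156], [84, 123, 173], [84, 125, 176]]
160 237 [[0, 170, 255], [0, 170, 255], [0, 171, 255], [0, 171, 255], [0, 171, 255], [0, 170, 255], [0, 171, 255]]
```

View pics/crop1.png

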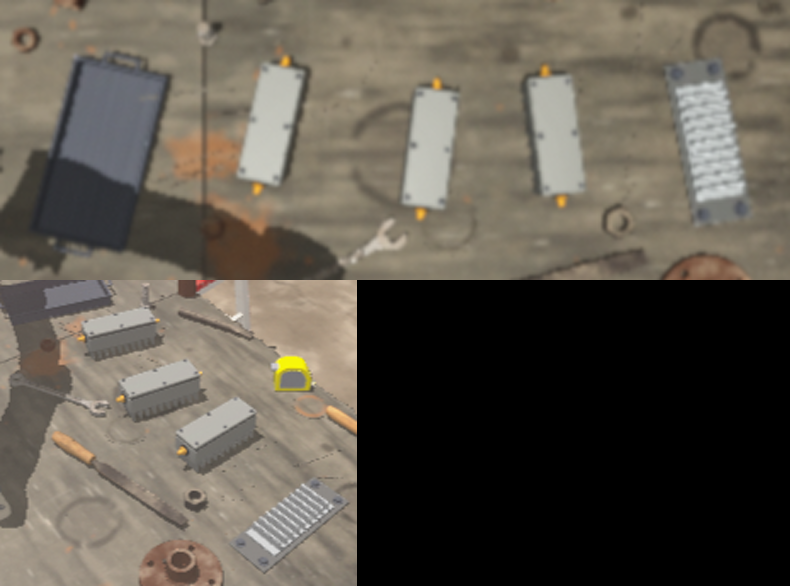

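The crop shows three identical grey finned chokes with brass studs, in the crop at (272,123), (430,147) and (555,133). The comb is at (707,140) and the tray at (103,150). Next I measure their poses.

```bash
cat > h.py <<'E'
import cv2,numpy as np,pickle
def back(g,uv,z):
    uv=np.atleast_2d(np.asarray(uv,float));d=np.c_[uv,np.ones(len(uv))]@np.linalg.inv(g["mtx"]).T@g["R"]
    c=-g["R"].T@g["t"];return (c+d*((z-c[2])/d[:,2])[:,None])[:,:2]
def proj(g,X):
    p=(np.atleast_2d(X)@g["R"].T+g["t"])@g["mtx"].T;return p[:,:2]/p[:,2:]
def rect(g,win,z,f):
    r0,r1,c0,c1=win;k=6
    im=cv2.resize(g["pixels"][r0:r1,c0:c1].astype(np.float32),None,fx=k,fy=k,interpolation=cv2.INTER_CUBIC)
    m=f(im).astype(np.uint8);m=cv2.morphologyEx(m,cv2.MORPH_OPEN,np.ones((21,21)))
    n,l,st,_=cv2.connectedComponentsWithStats(m);i=1+np.argmax(st[1:,4])
    c=max(cv2.findContours((l==i).astype(np.uint8),cv2.RETR_EXTERNAL,cv2.CHAIN_APPROX_NONE)[0],key=len)[:,0]
    w=back(g,(c+.5)/k-.5+[c0,r0],z);(x,y),(a,b),t=cv2.minAreaRect(w.astype(np.float32))
    if a<b:a,b,t=b,a,t+90
    t=np.radians((t+90)%180-90);return np.round([x,y,a,b],1),round(t,4)
E
python3 - <<'E'
from h import *
g=pickle.load(open("pics/top0.pkl","rb"));print("cam",-g["R"].T@g["t"])
br=lambda t:(lambda im:(im.min(2)>t)&(im[:,:,0]-im[:,:,2]<20))
for w in((180,245,275,320),(190,255,340,378),(180,250,390,425)):
    for t in(140,155): print(rect(g,w,65,br(t)))
print("comb foot");
for t in (8,14,20): print(rect(g,(180,260,445,492),4,lambda im:(im[:,:,0]-im[:,:,2]<t)))
print("comb fins",rect(g,(180,260,445,492),28,br(150)))
print("tray")
for t in (0,6): print(rect(g,(180,270,198,262),29,lambda im:(im[:,:,0]-im[:,:,2]<t)))
im=g["pixels"].astype(int)
print((im[217,445:495,0]-im[217,445:495,2]).tolist());print(im[217,445:495,1].tolist())
E
```

```text
cam [ 394.50179925  122.82080033 1333.14743163]
(array([497. , 188.9, 147.3,  54.5]), np.float64(-0.2194))
(array([497. , 189. , 145.4,  52.6]), np.float64(-0.2225))
(array([463.3, -12.9, 147.3,  54.4]), np.float64(-0.1544))
(array([463.2, -12.8, 145. ,  52.2]), np.float64(-0.155))
(array([ 477.3, -173.1,  146.9,   54.8]), np.float64(0.0878))
(array([ 477.5, -172.9,  144.3,   51.7]), np.float64(0.08))
comb foot
(array([ 471.3, -386.3,  212.4,   77.3]), np.float64(0.1335))
(array([ 471.2, -385.9,  217.1,   81.8]), np.float64(0.1401))
(array([ 471.5, -384.1,  222.5,   93.8]), np.float64(0.1559))
comb fins (array([ 469.8, -380. ,  150.8,   63.6]), np.float64(0.1202))
tray
(array([465.3, 412.6, 236.2, 126.9]), np.float64(-0.2495))
(array([464.7, 412.8, 241.5, 131.2]), np.float64(-0.2454))
[30, 29, 30, 30, 29, 29, 31, 29, 29, 26, 14, 5, 1, -1, -3, -2, -3, -2, -3, -2, -3, -3, -3, -2, -3, -2, -2, -2, -3, -4, -3, -2, 1, 11, 21, 27, 29, 29, 31, 30, 30, 30, 29, 29, 29, 27, 25, 24, 23, 23]
[121, 124, 123, 122, 123, 122, 122, 121, 121, 118, 113, 117, 127, 151, 164, 180, 186, 192, 197, 196, 199, 199, 198, 198, 198, 196, 184, 178, 179, 181, 179, 158, 140, 133, 125, 120, 120, 118, 119, 120, 119, 117, 118, 118, 116, 112, 110, 108, 104, 101]
```

```bash
cat >> h.py <<'E'
def go(x,y,z,psi):
    from cell import read_state
    from scipy.spatial.transform import Rotation as R
    s=read_state();A=R.from_euler("xyz",s["tool_rot"]);d=A.inv().apply(np.array([x,y,z])-s["eef_pos"])/10
    v=(A.inv()*R.from_euler("xyz",[np.pi,0,psi])).as_rotvec()
    print("t%.1f"%s["clock"],"d cm",d.round(2),"a",v.round(4),"pos",s["eef_pos"].round(1),s["tool_rot"].round(4),"q",s["qpos"].round(2),"F",s["force"].round(1),"T",s["torque"].round(3),"w %.1f"%s["width"])
E
python3 - <<'E'
from h import *
go(497,189,140,np.pi-.22)
# comb check from scene view: reproject foot & choke outlines
im=pickle.load(open("pics/scene0.pkl","rb"));gt=pickle.load(open("pics/top0.pkl","rb"))
o={k:cv2.resize(np.ascontiguousarray(g["pixels"][:,:,::-1]),None,fx=4,fy=4,interpolation=cv2.INTER_CUBIC) for k,g in(("s",im),("t",gt))}
def box(k,g,x,y,t,a,b,z,c):
    P=np.array([[a,b],[-a,b],[-a,-b],[a,-b]])/2@np.array([[np.cos(t),np.sin(t)],[-np.sin(t),np.cos(t)]])+[x,y]
    p=(proj(g,np.c_[P,np.full(4,z)])+.5)*4-.5
    cv2.polylines(o[k],[p.round().astype(int)],True,c,1)
for k,g in(("s",im),("t",gt)):
    for q in((497,189,-.22),(463.3,-12.9,-.154),(477.3,-173,.086)): box(k,g,*q,150,56,65,(0,0,255))
    box(k,g,471.3,-386.2,.135,215,78,4,(0,0,255));box(k,g,471.3,-386.2,.135,123,58,28,(255,0,0))
    box(k,g,465.3,412.6,-.247,230,120,29,(0,0,255))
s=o["s"][640:1400,900:1760];t=o["t"][700:1060,780:1990]
cv2.imwrite("pics/ov.png",np.vstack([cv2.resize(t,(790,235)),cv2.copyMakeBorder(cv2.resize(s,(410,362)),0,0,0,380,0)]))
E
```

```text
t0.1 d cm [-35.76 -25.58   9.09] a [-1.700e-03 -2.000e-04 -2.498e-01] pos [294.  579.1 230.5] [-3.1399  0.      2.6718] q [-1.17  0.63  0.04  1.52 -0.03  1.   -0.02] F [ 1.2 -0.7 -0.3] T [ 0.048 -0.007 -0.01 ] w 85.3
```

View pics/ov.png

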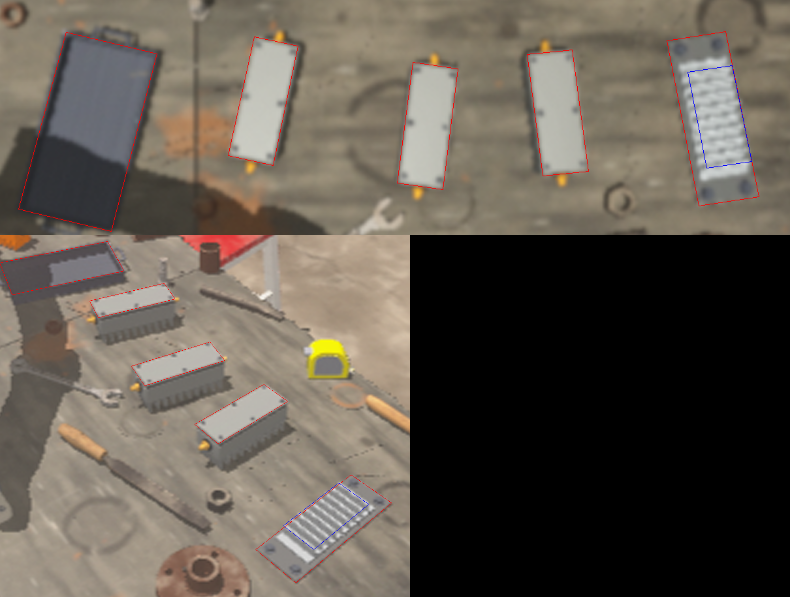

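Call:
{"api": "send_rows", "payload": {
  "series": [
    {"dx":-18,"dy":-13,"dz":4,"az":-0.12,"hand":0},
    {"dx":-35.8,"dy":-25.7,"dz":9.1,"az":-0.25,"hand":0},
    {"dx":-35.8,"dy":-25.7,"dz":9.1,"az":-0.25,"hand":0},
    {"dx":-35.8,"dy":-25.7,"dz":9.1,"az":-0.25,"hand":0},
    {"dx":-35.8,"dy":-25.7,"dz":9.1,"az":-0.25,"hand":0},
    {"dx":-35.8,"dy":-25.7,"dz":9.1,"az":-0.25,"hand":0},
    {"dx":-35.8,"dy":-25.7,"dz":9.1,"az":-0.25,"hand":0},
    {"dx":-35.8,"dy":-25.7,"dz":9.1,"az":-0.25,"hand":0},
    {"dx":-35.8,"dy":-25.7,"dz":9.1,"az":-0.25,"hand":0},
    {"dx":-35.8,"dy":-25.7,"dz":9.1,"az":-0.25,"hand":0}
  ]
}}

```text
invalid input at $.series[0]: expected keys ax, ay, az, dx, dy, dz, hand
```

The overlay matches in both views: red outlines lie on the choke tops, the tray rim and the comb foot.

Call:
{"api": "send_rows", "payload": {
  "series": [
    {"dx":-18,"dy":-13,"dz":4,"ax":0,"ay":0,"az":-0.12,"hand":0},
    {"dx":-35.8,"dy":-25.7,"dz":9.1,"ax":0,"ay":0,"az":-0.25,"hand":0},
    {"dx":-35.8,"dy":-25.7,"dz":9.1,"ax":0,"ay":0,"az":-0.25,"hand":0},
    {"dx":-35.8,"dy":-25.7,"dz":9.1,"ax":0,"ay":0,"az":-0.25,"hand":0},
    {"dx":-35.8,"dy":-25.7,"dz":9.1,"ax":0,"ay":0,"az":-0.25,"hand":0},
    {"dx":-35.8,"dy":-25.7,"dz":9.1,"ax":0,"ay":0,"az":-0.25,"hand":0},
    {"dx":-35.8,"dy":-25.7,"dz":9.1,"ax":0,"ay":0,"az":-0.25,"hand":0},
    {"dx":-35.8,"dy":-25.7,"dz":9.1,"ax":0,"ay":0,"az":-0.25,"hand":0},
    {"dx":-35.8,"dy":-25.7,"dz":9.1,"ax":0,"ay":0,"az":-0.25,"hand":0},
    {"dx":-35.8,"dy":-25.7,"dz":9.1,"ax":0,"ay":0,"az":-0.25,"hand":0}
  ]
}}

```text
clock: 1.1
eef_pos: [499.7, 178.8, 138.8]
tool_rot: [-3.135, 0.001, 2.909]
force: [-1.0, 0.1, 0.4]
width: 85.3
gripper_force: 0.0
```

```bash
python3 -c "
from h import *
go(497,189,23,np.pi-.22)"
```

```text
t1.1 d cm [ 0.51  1.   11.58] a [-0.0062  0.0005 -0.0127] pos [499.7 178.8 138.8] [-3.1354e+00  6.0000e-04  2.9089e+00] q [-0.37  0.59 -0.05  1.94  0.05  0.62  0.89] F [-1.   0.1  0.4] T [-0.026  0.004  0.028] w 85.3
```

Call:
{"api": "send_rows", "payload": {
  "series": [
    {"dx":0,"dy":0,"dz":0,"ax":0,"ay":0,"az":0,"hand":0},
    {"dx":0,"dy":0,"dz":0,"ax":0,"ay":0,"az":0,"hand":0}
  ]
}}

```text
clock: 1.3
eef_pos: [496.6, 189.6, 140.2]
tool_rot: [3.141, -0.001, 2.923]
force: [-0.2, 0.9, 0.5]
width: 85.5
gripper_force: 0.0
```

```bash
python3 -c "
from h import *
go(497,189,23,np.pi-.22)"
```

```text
t1.3 d cm [-0.06 -0.06 11.72] a [ 0.0008 -0.0007  0.0016] pos [496.6 189.6 140.2] [ 3.1408e+00 -7.0000e-04  2.9232e+00] q [-0.38  0.59 -0.06  1.94  0.05  0.62  0.89] F [-0.2  0.9  0.5] T [0.041 0.013 0.012] w 85.5
```

Call:
{"api": "send_rows", "payload": {
  "series": [
    {"dx":0,"dy":0,"dz":3,"ax":0,"ay":0,"az":0,"hand":0},
    {"dx":0,"dy":0,"dz":7,"ax":0,"ay":0,"az":0,"hand":0},
    {"dx":0,"dy":0,"dz":10.5,"ax":0,"ay":0,"az":0,"hand":0},
    {"dx":0,"dy":0,"dz":11.7,"ax":0,"ay":0,"az":0,"hand":0},
    {"dx":0,"dy":0,"dz":11.7,"ax":0,"ay":0,"az":0,"hand":0},
    {"dx":0,"dy":0,"dz":11.7,"ax":0,"ay":0,"az":0,"hand":1},
    {"dx":0,"dy":0,"dz":11.7,"ax":0,"ay":0,"az":0,"hand":1},
    {"dx":0,"dy":0,"dz":11.7,"ax":0,"ay":0,"az":0,"hand":1},
    {"dx":0,"dy":0,"dz":11.7,"ax":0,"ay":0,"az":0,"hand":1},
    {"dx":0,"dy":0,"dz":11.7,"ax":0,"ay":0,"az":0,"hand":1}
  ]
}}

```text
clock: 2.3
eef_pos: [498.4, 189.4, 25.2]
tool_rot: [3.139, 0.003, 2.922]
force: [-1.0, 1.3, 6.3]
width: 55.6
gripper_force: 65.2
```

Call:
{"api": "send_rows", "payload": {
  "series": [
    {"dx":0,"dy":0,"dz":-1,"ax":0,"ay":0,"az":0,"hand":1},
    {"dx":0,"dy":0,"dz":-3,"ax":0,"ay":0,"az":0,"hand":1},
    {"dx":0,"dy":0,"dz":-6,"ax":0,"ay":0,"az":0,"hand":1},
    {"dx":0,"dy":0,"dz":-9,"ax":0,"ay":0,"az":0,"hand":1},
    {"dx":0,"dy":0,"dz":-12,"ax":0,"ay":0,"az":0,"hand":1},
    {"dx":0,"dy":0,"dz":-14,"ax":0,"ay":0.1,"az":0,"hand":1},
    {"dx":0,"dy":0,"dz":-15,"ax":0,"ay":0.22,"az":0,"hand":1},
    {"dx":0,"dy":0,"dz":-15,"ax":0,"ay":0.34,"az":0,"hand":1},
    {"dx":0,"dy":0,"dz":-15,"ax":0,"ay":0.46,"az":0,"hand":1},
    {"dx":0,"dy":0,"dz":-15,"ax":0,"ay":0.52,"az":0,"hand":1}
  ]
}}

```text
clock: 3.3
eef_pos: [499.0, 186.0, 172.4]
tool_rot: [-3.14, -0.521, 2.918]
force: [-1.5, -2.7, -6.8]
width: 55.5
gripper_force: 67.2
```

```bash
python3 -c "
from h import *
go(497,189,173,np.pi-.22)"
```

```text
t3.3 d cm [0.26 0.25 0.08] a [-0.0006 -0.5206 -0.0029] pos [499.  186.  172.4] [-3.1401 -0.5206  2.9182] q [-0.16  0.8  -0.19  1.5  -0.13  1.31  1.09] F [-1.5 -2.7 -6.8] T [-0.596 -0.914  0.188] w 55.5
```

Call:
{"api": "send_rows", "payload": {
  "series": [
    {"dx":0,"dy":0,"dz":0,"ax":0,"ay":0,"az":0,"hand":1},
    {"dx":0,"dy":0,"dz":0,"ax":0,"ay":0,"az":0,"hand":1},
    {"dx":0,"dy":0,"dz":0,"ax":0,"ay":0,"az":0,"hand":1},
    {"dx":0,"dy":0,"dz":0,"ax":0,"ay":0,"az":0,"hand":1},
    {"dx":0,"dy":0,"dz":0,"ax":0,"ay":0,"az":0,"hand":1},
    {"dx":0,"dy":0,"dz":0,"ax":0,"ay":0,"az":0,"hand":1},
    {"dx":0,"dy":0,"dz":0,"ax":0,"ay":-0.13,"az":0,"hand":1},
    {"dx":0,"dy":0,"dz":0,"ax":0,"ay":-0.26,"az":0,"hand":1},
    {"dx":0,"dy":0,"dz":0,"ax":0,"ay":-0.39,"az":0,"hand":1},
    {"dx":0,"dy":0,"dz":0,"ax":0,"ay":-0.52,"az":0,"hand":1}
  ]
}}

```text
clock: 4.3
eef_pos: [496.4, 188.6, 174.2]
tool_rot: [3.14, 0.004, 2.921]
force: [1.3, -0.7, -8.4]
width: 55.6
gripper_force: 67.1
```

Call:
{"api": "send_rows", "payload": {
  "series": [
    {"dx":0,"dy":0,"dz":0,"ax":0,"ay":0,"az":0,"hand":1},
    {"dx":0,"dy":0,"dz":0,"ax":0,"ay":0,"az":0,"hand":1},
    {"dx":0,"dy":0,"dz":0,"ax":0,"ay":0,"az":0,"hand":1},
    {"dx":0,"dy":0,"dz":0,"ax":0,"ay":0,"az":0,"hand":1}
  ]
}}

```text
clock: 4.7
eef_pos: [498.4, 187.8, 173.0]
tool_rot: [-3.142, -0.001, 2.92]
force: [0.9, 0.9, -7.1]
width: 55.2
gripper_force: 67.2
```

```bash
python3 -c "
from h import *
go(497,189,173,np.pi-.22)
go(497,189,173,np.pi-.22)"
```

```text
t4.7 d cm [0.16 0.09 0.  ] a [-0.     -0.0006 -0.0019] pos [498.4 187.8 173. ] [-3.1416e+00 -6.0000e-04  2.9197e+00] q [-0.37  0.54 -0.07  1.91  0.05  0.7   0.88] F [ 0.9  0.9 -7.1] T [-0.033  0.088  0.05 ] w 55.2
t4.7 d cm [0.16 0.09 0.  ] a [-0.     -0.0006 -0.0019] pos [498.4 187.8 173. ] [-3.1416e+00 -6.0000e-04  2.9197e+00] q [-0.37  0.54 -0.07  1.91  0.05  0.7   0.88] F [ 0.9  0.9 -7.1] T [-0.033  0.088  0.05 ] w 55.2
```

Call:
{"api": "send_rows", "payload": {
  "series": [
    {"dx":0,"dy":0,"dz":0,"ax":0,"ay":-0.12,"az":0,"hand":1},
    {"dx":0,"dy":0,"dz":0,"ax":0,"ay":-0.25,"az":0,"hand":1},
    {"dx":0,"dy":0,"dz":0,"ax":0,"ay":-0.38,"az":0,"hand":1},
    {"dx":0,"dy":0,"dz":0,"ax":0,"ay":-0.5,"az":0,"hand":1},
    {"dx":0,"dy":0,"dz":0,"ax":0,"ay":-0.5,"az":0,"hand":1},
    {"dx":0,"dy":0,"dz":0,"ax":0,"ay":-0.5,"az":0,"hand":1},
    {"dx":0,"dy":0,"dz":0,"ax":0,"ay":-0.5,"az":0,"hand":1},
    {"dx":0,"dy":0,"dz":0,"ax":0,"ay":-0.5,"az":0,"hand":1},
    {"dx":0,"dy":0,"dz":0,"ax":0,"ay":-0.5,"az":0,"hand":1},
    {"dx":0,"dy":0,"dz":0,"ax":0,"ay":-0.5,"az":0,"hand":1}
  ]
}}

```text
clock: 5.7
eef_pos: [497.9, 188.3, 173.2]
tool_rot: [-3.141, 0.5, 2.921]
force: [0.5, 0.0, -7.7]
width: 55.2
gripper_force: 67.7
```

```bash
python3 -c "
from h import *
go(497,189,173,np.pi-.22)"
```

```text
t5.7 d cm [ 0.1   0.05 -0.03] a [-3.000e-04  4.999e-01 -7.000e-04] pos [497.9 188.3 173.2] [-3.1415  0.4999  2.9209] q [-0.87  0.49  0.29  2.28  1.38  0.24 -0.61] F [ 0.5  0.  -7.7] T [0.25  1.173 0.007] w 55.2
```

Call:
{"api": "send_rows", "payload": {
  "series": [
    {"dx":0,"dy":0,"dz":0,"ax":0,"ay":0.12,"az":0,"hand":1},
    {"dx":0,"dy":0,"dz":0,"ax":0,"ay":0.25,"az":0,"hand":1},
    {"dx":0,"dy":0,"dz":0,"ax":0,"ay":0.38,"az":0,"hand":1},
    {"dx":0,"dy":0,"dz":0,"ax":0,"ay":0.5,"az":0,"hand":1},
    {"dx":0,"dy":0,"dz":0,"ax":0,"ay":0.5,"az":0,"hand":1},
    {"dx":0,"dy":0,"dz":0,"ax":0,"ay":0.5,"az":0,"hand":1},
    {"dx":0,"dy":0,"dz":0,"ax":0,"ay":0.5,"az":0,"hand":1},
    {"dx":0,"dy":0,"dz":0,"ax":0,"ay":0.5,"az":0,"hand":1}
  ]
}}

```text
clock: 6.5
eef_pos: [497.2, 186.7, 172.6]
tool_rot: [-3.14, -0.0, 2.918]
force: [-1.4, 0.1, -6.7]
width: 55.2
gripper_force: 67.8
```

```bash
python3 -c "
from h import *
go(497,189,26,np.pi-.22)"
```

```text
t6.5 d cm [ 0.07  0.24 14.66] a [-0.0014 -0.0002 -0.0031] pos [497.2 186.7 172.6] [-3.1402e+00 -2.0000e-04  2.9185e+00] q [-0.11  0.57 -0.45  1.9   0.35  0.75  0.59] F [-1.4  0.1 -6.7] T [0.038 0.012 0.017] w 55.2
```

Call:
{"api": "send_rows", "payload": {
  "series": [
    {"dx":0,"dy":0,"dz":0,"ax":0,"ay":0,"az":0,"hand":1}
  ]
}}

```text
clock: 6.6
eef_pos: [495.5, 188.5, 172.9]
tool_rot: [-3.14, -0.0, 2.923]
force: [-0.2, 0.6, -7.3]
width: 55.5
gripper_force: 67.8
```

```bash
python3 -c "
from h import *
go(497,189,26,np.pi-.22)"
```

```text
t6.6 d cm [-0.14  0.11 14.69] a [-0.0018 -0.0004  0.0018] pos [495.5 188.5 172.9] [-3.1398e+00 -4.0000e-04  2.9234e+00] q [-0.12  0.57 -0.45  1.9   0.35  0.75  0.59] F [-0.2  0.6 -7.3] T [0.016 0.01  0.035] w 55.5
```

```bash
cat >> h.py <<'E'
def avg(n=8):
    from cell import read_state,get_image
    L=[]
    for i in range(n): s=read_state();L.append(np.r_[s["force"],s["torque"],s["eef_pos"],s["tool_rot"]%(2*np.pi),s["width"]]);get_image("top")
    L=np.array(L);print("t",s["clock"],"mean",L.mean(0).round(3).tolist(),"sdT",L[:,3:6].std(0).round(3),"q",s["qpos"].round(2))
E
python3 -c "
from h import *
avg()"
```

```text
t 6.95 mean [0.07, 0.122, -7.312, -0.002, -0.027, 0.01, 495.979, 189.066, 173.308, 3.143, 1.571, 2.924, 55.308] sdT [0.027 0.026 0.028] q [-0.11  0.57 -0.45  1.9   0.35  0.75  0.59]
```

Call:
{"api": "send_rows", "payload": {
  "series": [
    {"dx":0,"dy":0,"dz":0,"ax":0,"ay":0.12,"az":0,"hand":1},
    {"dx":0,"dy":0,"dz":0,"ax":0,"ay":0.25,"az":0,"hand":1},
    {"dx":0,"dy":0,"dz":0,"ax":0,"ay":0.38,"az":0,"hand":1},
    {"dx":0,"dy":0,"dz":0,"ax":0,"ay":0.5,"az":0,"hand":1},
    {"dx":0,"dy":0,"dz":0,"ax":0,"ay":0.5,"az":0,"hand":1},
    {"dx":0,"dy":0,"dz":0,"ax":0,"ay":0.5,"az":0,"hand":1},
    {"dx":0,"dy":0,"dz":0,"ax":0,"ay":0.5,"az":0,"hand":1},
    {"dx":0,"dy":0,"dz":0,"ax":0,"ay":0.5,"az":0,"hand":1},
    {"dx":0,"dy":0,"dz":0,"ax":0,"ay":0.5,"az":0,"hand":1},
    {"dx":0,"dy":0,"dz":0,"ax":0,"ay":0.38,"az":0,"hand":1}
  ]
}}

```text
clock: 8.0
eef_pos: [499.0, 186.6, 170.9]
tool_rot: [-3.14, -0.378, 2.918]
force: [0.5, -0.4, -8.0]
width: 55.1
gripper_force: 68.4
```

Call:
{"api": "send_rows", "payload": {
  "series": [
    {"dx":0,"dy":0,"dz":0,"ax":0,"ay":-0.13,"az":0,"hand":1},
    {"dx":0,"dy":0,"dz":0,"ax":0,"ay":-0.26,"az":0,"hand":1},
    {"dx":0,"dy":0,"dz":0,"ax":0,"ay":-0.38,"az":0,"hand":1},
    {"dx":0,"dy":0,"dz":0,"ax":0,"ay":-0.38,"az":0,"hand":1},
    {"dx":0,"dy":0,"dz":0,"ax":0,"ay":-0.38,"az":0,"hand":1},
    {"dx":0,"dy":0,"dz":0,"ax":0,"ay":-0.38,"az":0,"hand":1}
  ]
}}

```text
clock: 8.6
eef_pos: [498.2, 188.2, 173.5]
tool_rot: [3.141, -0.0, 2.92]
force: [0.7, -0.3, -6.8]
width: 55.2
gripper_force: 68.4
```

```bash
python3 -c "
from h import *
avg()
go(497,189,26,np.pi-.22)"
```

```text
t 8.95 mean [0.066, -0.081, -7.367, -0.004, 0.134, -0.012, 497.881, 187.982, 172.983, 3.141, 6.282, 2.92, 55.24] sdT [0.039 0.018 0.013] q [-0.11  0.57 -0.45  1.9   0.35  0.75  0.59]
t9.0 d cm [ 0.03  0.08 14.7 ] a [-0.0001 -0.0008 -0.0005] pos [497.2 188.2 173. ] [-3.1415e+00 -8.0000e-04  2.9211e+00] q [-0.11  0.57 -0.45  1.9   0.35  0.75  0.59] F [ 0.3  0.6 -7.6] T [0.003 0.154 0.01 ] w 55.5
```

Choke A's level moment moved from -0.027 to +0.134 N m (noise of the mean about 0.01), and the first + tilt read the same way. It is the loose one, so I carry it level to the tray.

Call:
{"api": "send_rows", "payload": {
  "series": [
    {"dx":0.4,"dy":1,"dz":0,"ax":0,"ay":0,"az":0,"hand":1},
    {"dx":1.4,"dy":3.5,"dz":0,"ax":0,"ay":0,"az":0,"hand":1},
    {"dx":2.8,"dy":7.3,"dz":0,"ax":0,"ay":0,"az":0.01,"hand":1},
    {"dx":4.4,"dy":11.5,"dz":1,"ax":0,"ay":0,"az":0.02,"hand":1},
    {"dx":6,"dy":15.7,"dz":2,"ax":0,"ay":0,"az":0.025,"hand":1},
    {"dx":7.3,"dy":19.1,"dz":4,"ax":0,"ay":0,"az":0.025,"hand":1},
    {"dx":8,"dy":20.9,"dz":6,"ax":0,"ay":0,"az":0.025,"hand":1},
    {"dx":8.1,"dy":21.2,"dz":7.5,"ax":0,"ay":0,"az":0.025,"hand":1},
    {"dx":8.1,"dy":21.2,"dz":8,"ax":0,"ay":0,"az":0.025,"hand":1},
    {"dx":8.1,"dy":21.2,"dz":8,"ax":0,"ay":0,"az":0.025,"hand":1}
  ]
}}

```text
clock: 10.0
eef_pos: [464.2, 411.1, 92.2]
tool_rot: [-3.138, -0.001, 2.896]
force: [-0.1, -0.0, -7.1]
width: 55.3
gripper_force: 68.2
```

```bash
python3 -c "
from h import *
go(465.3,412.6,27,np.pi-.247)"
```

```text
t10.0 d cm [-0.08  0.2   6.52] a [-0.0033 -0.0006  0.0012] pos [464.2 411.1  92.2] [-3.1382e+00 -6.0000e-04  2.8958e+00] q [-0.55  0.78 -0.37  1.71  0.39  0.73  0.21] F [-0.1 -0.  -7.1] T [-0.002  0.133 -0.051] w 55.3
```

Descend to just above the tray floor.

Call:
{"api": "send_rows", "payload": {
  "series": [
    {"dx":0,"dy":0.1,"dz":1,"ax":0,"ay":0,"az":0,"hand":1},
    {"dx":0,"dy":0.1,"dz":2.5,"ax":0,"ay":0,"az":0,"hand":1},
    {"dx":0,"dy":0.1,"dz":4.2,"ax":0,"ay":0,"az":0,"hand":1},
    {"dx":0,"dy":0.1,"dz":5.6,"ax":0,"ay":0,"az":0,"hand":1},
    {"dx":0,"dy":0.1,"dz":6,"ax":0,"ay":0,"az":0,"hand":1},
    {"dx":0,"dy":0.1,"dz":6.2,"ax":0,"ay":0,"az":0,"hand":1},
    {"dx":0,"dy":0.1,"dz":6.3,"ax":0,"ay":0,"az":0,"hand":1},
    {"dx":0,"dy":0.1,"dz":6.4,"ax":0,"ay":0,"az":0,"hand":1},
    {"dx":0,"dy":0.1,"dz":6.4,"ax":0,"ay":0,"az":0,"hand":1}
  ]
}}

```text
clock: 10.9
eef_pos: [464.8, 414.2, 29.8]
tool_rot: [3.141, 0.0, 2.897]
force: [-0.1, 0.2, -8.8]
width: 55.3
gripper_force: 68.2
```

```bash
python3 -c "
from h import *
avg(3)"
```

```text
t 11.0 mean [-0.458, 0.344, -7.846, 0.033, 0.112, -0.001, 464.748, 414.173, 29.792, 3.141, 0.0, 2.897, 55.369] sdT [0.008 0.012 0.027] q [-0.58  0.87 -0.32  1.73  0.44  0.61  0.17]
```

Call:
{"api": "send_rows", "payload": {
  "series": [
    {"dx":0,"dy":0,"dz":0.1,"ax":0,"ay":0,"az":0,"hand":1},
    {"dx":0,"dy":0,"dz":0.2,"ax":0,"ay":0,"az":0,"hand":1},
    {"dx":0,"dy":0,"dz":0.25,"ax":0,"ay":0,"az":0,"hand":1},
    {"dx":0,"dy":0,"dz":0.25,"ax":0,"ay":0,"az":0,"hand":1}
  ]
}}

```text
clock: 11.45
eef_pos: [464.5, 414.0, 27.4]
tool_rot: [3.141, 0.0, 2.897]
force: [-1.9, -0.7, -1.2]
width: 55.2
gripper_force: 69.4
```

Call:
{"api": "send_rows", "payload": {
  "series": [
    {"dx":0,"dy":0,"dz":0.03,"ax":0,"ay":0,"az":0,"hand":0.2},
    {"dx":0,"dy":0,"dz":0.03,"ax":0,"ay":0,"az":0,"hand":0.1},
    {"dx":0,"dy":0,"dz":0,"ax":0,"ay":0,"az":0,"hand":0.05},
    {"dx":0,"dy":0,"dz":0,"ax":0,"ay":0,"az":0,"hand":0.05},
    {"dx":0,"dy":0,"dz":-1,"ax":0,"ay":0,"az":0,"hand":0.05},
    {"dx":0,"dy":0,"dz":-4,"ax":0,"ay":0,"az":0,"hand":0.05},
    {"dx":0,"dy":0,"dz":-8,"ax":0,"ay":0,"az":0,"hand":0.05},
    {"dx":0,"dy":0,"dz":-12,"ax":0,"ay":0,"az":0,"hand":0.05},
    {"dx":0,"dy":0,"dz":-13,"ax":0,"ay":0,"az":0,"hand":0.05}
  ]
}}

```text
clock: 12.35
eef_pos: [466.4, 416.4, 162.3]
tool_rot: [3.134, 0.004, 2.897]
force: [-0.0, 0.8, 0.4]
width: 80.7
gripper_force: 0.0
```

```bash
python3 -c "
from h import *
go(477.3,-173,150,.086+np.pi)
go(477.3,-173,150,.086)
from cell import get_image
g=get_image('top')
for t in(120,140): print(rect(g,(175,270,200,265),67,lambda im:(im.min(2)>t)&(im[:,:,0]-im[:,:,2]<20)))
pickle.dump(g,open('pics/top1.pkl','wb'))
"
```

```text
t12.3 d cm [-15.34 -56.92   0.86] a [ 0.0069  0.0056 -0.3308] pos [466.4 416.4 162.3] [3.1339 0.0044 2.8967] q [-0.52  0.69 -0.41  1.66  0.35  0.85  0.24] F [-0.   0.8  0.4] T [ 0.045 -0.03   0.055] w 80.7
t12.3 d cm [-15.34 -56.92   0.86] a [ 0.0079 -0.0097  2.8107] pos [466.4 416.4 162.3] [3.1339 0.0044 2.8967] q [-0.52  0.69 -0.41  1.66  0.35  0.85  0.24] F [-0.   0.8  0.4] T [ 0.045 -0.03   0.055] w 80.7Traceback (most recent call last):
  File "<string>", line 7, in <module>
    for t in(120,140): print(rect(g,(175,270,200,265),67,lambda im:(im.min(2)>t)&(im[:,:,0]-im[:,:,2]<20)))
                             ~~~~^^^^^^^^^^^^^^^^^^^^^^^^^^^^^^^^^^^^^^^^^^^^^^^^^^^^^^^^^^^^^^^^^^^^^^^^^
  File "h.py", line 11, in rect
    n,l,st,_=cv2.connectedComponentsWithStats(m);i=1+np.argmax(st[1:,4])
                                                     ~~~~~~~~~^^^^^^^^^^
    return _wrapfunc(a, 'argmax', axis=axis, out=out, **kwds)
    return bound(*args, **kwds)
ValueError: attempt to get argmax of an empty sequence
```

Call:
{"api": "send_rows", "payload": {
  "series": [
    {"dx":-0.6,"dy":-2,"dz":0,"ax":0,"ay":0,"az":0,"hand":0},
    {"dx":-15.3,"dy":-56.8,"dz":0,"ax":0,"ay":0,"az":-0.33,"hand":0},
    {"dx":-15.3,"dy":-56.8,"dz":0,"ax":0,"ay":0,"az":-0.33,"hand":0},
    {"dx":-15.3,"dy":-56.8,"dz":0,"ax":0,"ay":0,"az":-0.33,"hand":0},
    {"dx":-15.3,"dy":-56.8,"dz":0,"ax":0,"ay":0,"az":-0.33,"hand":0},
    {"dx":-15.3,"dy":-56.8,"dz":0,"ax":0,"ay":0,"az":-0.33,"hand":0},
    {"dx":-15.3,"dy":-56.8,"dz":0,"ax":0,"ay":0,"az":-0.33,"hand":0},
    {"dx":-15.3,"dy":-56.8,"dz":0,"ax":0,"ay":0,"az":-0.33,"hand":0},
    {"dx":-15.3,"dy":-56.8,"dz":0,"ax":0,"ay":0,"az":-0.33,"hand":0},
    {"dx":-15.3,"dy":-56.8,"dz":0,"ax":0,"ay":0,"az":-0.33,"hand":0}
  ]
}}

```text
clock: 13.4
eef_pos: [472.3, -58.9, 156.1]
tool_rot: [3.141, -0.001, -3.056]
force: [1.5, -0.5, 0.6]
width: 85.5
gripper_force: 0.0
```

Call:
{"api": "send_rows", "payload": {
  "series": [
    {"dx":0,"dy":-2,"dz":0,"ax":0,"ay":0,"az":0,"hand":0},
    {"dx":0,"dy":-2,"dz":0,"ax":0,"ay":0,"az":0,"hand":0},
    {"dx":0,"dy":-2,"dz":0,"ax":0,"ay":0,"az":0,"hand":0},
    {"dx":0,"dy":-2,"dz":0,"ax":0,"ay":0,"az":0,"hand":0}
  ]
}}

```text
clock: 13.8
eef_pos: [474.8, -74.9, 156.6]
tool_rot: [3.14, -0.0, -3.054]
force: [0.2, -0.0, 0.0]
width: 85.3
gripper_force: 0.0
```

```bash
python3 -c "
from h import *
go(477.3,-173,23,.086+np.pi)
from cell import get_image
g=get_image('top')
pickle.dump(g,open('pics/top1.pkl','wb'))
a=cv2.resize(g['pixels'][140:290,190:510,::-1],None,fx=2.4,fy=2.4,interpolation=cv2.INTER_CUBIC);cv2.imwrite('pics/t1.png',a)
for t in(110,130,150): print(rect(g,(175,270,200,265),67,lambda im:(im.min(2)>t)&(im[:,:,0]-im[:,:,2]<20)))
"
```

```text
t13.8 d cm [ 0.6  -9.81 13.35] a [ 0.0012 -0.0003  0.0019] pos [474.8 -74.9 156.6] [ 3.1404e+00 -3.0000e-04 -3.0537e+00] q [ 0.48  0.56 -0.56  2.05  0.47  0.67  1.28] F [ 0.2 -0.   0. ] T [0.086 0.017 0.004] w 85.3
(array([463.4, 413.4, 155. ,  59.6]), np.float64(-0.2537))
(array([463.2, 412.8, 149.7,  56.2]), np.float64(-0.2564))
(array([463. , 412.8, 146.1,  53.2]), np.float64(-0.2531))
```

View pics/t1.png

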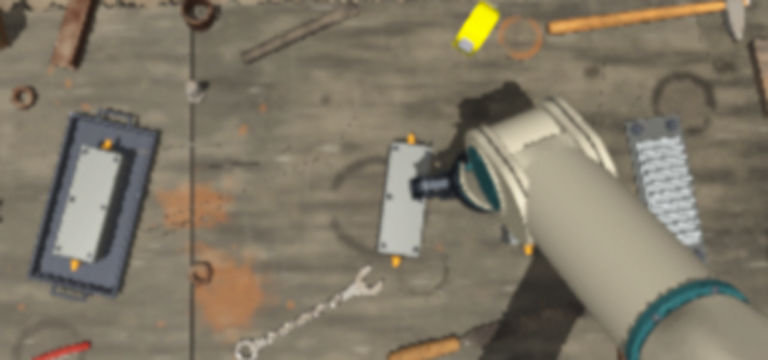

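The picture shows choke A standing in the tray at crop (88,200), measured at (463, 413) mm, clear of the walls. Next is choke C, which I also tilt as a control before bedding it.

Call:
{"api": "send_rows", "payload": {
  "series": [
    {"dx":0.2,"dy":-3,"dz":0,"ax":0,"ay":0,"az":0,"hand":0},
    {"dx":0.6,"dy":-7,"dz":0,"ax":0,"ay":0,"az":0,"hand":0},
    {"dx":0.6,"dy":-9.8,"dz":2,"ax":0,"ay":0,"az":0,"hand":0},
    {"dx":0.6,"dy":-9.8,"dz":2,"ax":0,"ay":0,"az":0,"hand":0},
    {"dx":0.6,"dy":-9.8,"dz":2,"ax":0,"ay":0,"az":0,"hand":0}
  ]
}}

```text
clock: 14.35
eef_pos: [477.2, -173.7, 136.4]
tool_rot: [3.14, -0.001, -3.055]
force: [-0.2, 0.4, -0.3]
width: 85.3
gripper_force: 0.0
```

Run:
```python
from h import *
go(477.3,-173,23,.086+np.pi)
# comb yaw/x refinement from fin texture in both first views
for n in("top","scene"):
    g=pickle.load(open(f"pics/{n}0.pkl","rb"));im=cv2.cvtColor(g["pixels"],cv2.COLOR_RGB2GRAY).astype(np.float32)
    best=[]
    u=np.arange(-67.5,68,.5);v=np.arange(-24,25,3.)
    U,V=np.meshgrid(u,v)
    for t in np.arange(.10,.171,.005):
        X=471.3+U*np.cos(t)-V*np.sin(t);Y=-386.2+U*np.sin(t)+V*np.cos(t)
        p=proj(g,np.c_[X.ravel(),Y.ravel(),np.full(X.size,28.)]).astype(np.float32)
        s=cv2.remap(im,p[:,0].reshape(X.shape),p[:,1].reshape(X.shape),cv2.INTER_CUBIC).mean(0)
        k=(u>=-60)&(u<60);F=(s[k]-s[k].mean())@np.exp(-2j*np.pi*u[k]/15)
        best.append((abs(F),round(t,3),round(-np.angle(F)*15/2/np.pi,2)))
    print(n,[(round(float(a)),float(b),float(c)) for a,b,c in best])
```

```text
t14.3 d cm [-0.02  0.06 11.34] a [ 0.0013 -0.0008  0.0001] pos [ 477.2 -173.7  136.4] [ 3.1403e+00 -8.0000e-04 -3.0554e+00] q [ 0.66  0.62 -0.54  1.99  0.5   0.67  1.45] F [-0.2  0.4 -0.3] T [ 0.074  0.044 -0.022] w 85.3
top [(1414, 0.1, -4.61), (1438, 0.105, -4.59), (1460, 0.11, -4.58), (1482, 0.115, -4.57), (1502, 0.12, -4.56), (1523, 0.125, -4.55), (1542, 0.13, -4.55), (1561, 0.135, -4.54), (1577, 0.14, -4.54), (1593, 0.145, -4.54), (1605, 0.15, -4.54), (1617, 0.155, -4.53), (1626, 0.16, -4.53), (1632, 0.165, -4.52), (1637, 0.17, -4.52)]
scene [(3611, 0.1, 0.79), (3633, 0.105, 0.79), (3653, 0.11, 0.79), (3668, 0.115, 0.79), (3682, 0.12, 0.78), (3691, 0.125, 0.78), (3696, 0.13, 0.78), (3702, 0.135, 0.78), (3699, 0.14, 0.78), (3694, 0.145, 0.78), (3684, 0.15, 0.77), (3671, 0.155, 0.77), (3652, 0.16, 0.77), (3630, 0.165, 0.77), (3605, 0.17, 0.77)]
```

Call:
{"api": "send_rows", "payload": {
  "series": [
    {"dx":0,"dy":0.05,"dz":3,"ax":0,"ay":0,"az":0,"hand":0},
    {"dx":0,"dy":0.05,"dz":7,"ax":0,"ay":0,"az":0,"hand":0},
    {"dx":0,"dy":0.05,"dz":10.3,"ax":0,"ay":0,"az":0,"hand":0},
    {"dx":0,"dy":0.05,"dz":11.3,"ax":0,"ay":0,"az":0,"hand":0},
    {"dx":0,"dy":0.05,"dz":11.3,"ax":0,"ay":0,"az":0,"hand":0},
    {"dx":0,"dy":0.05,"dz":11.3,"ax":0,"ay":0,"az":0,"hand":1},
    {"dx":0,"dy":0.05,"dz":11.3,"ax":0,"ay":0,"az":0,"hand":1},
    {"dx":0,"dy":0.05,"dz":11.3,"ax":0,"ay":0,"az":0,"hand":1},
    {"dx":0,"dy":0.05,"dz":11.3,"ax":0,"ay":0,"az":0,"hand":1},
    {"dx":0,"dy":0.05,"dz":11.3,"ax":0,"ay":0,"az":0,"hand":1}
  ]
}}

```text
clock: 15.35
eef_pos: [478.6, -174.1, 25.6]
tool_rot: [-3.141, 0.003, -3.056]
force: [0.1, 2.1, 5.7]
width: 55.4
gripper_force: 64.7
```

```bash
python3 -c "
from h import *
avg(4)"
```

```text
t 15.5 mean [-0.504, 2.026, 5.855, 0.488, 0.143, 0.035, 478.61, -174.098, 25.594, 3.142, 0.003, 3.227, 55.275] sdT [0.032 0.023 0.02 ] q [ 0.53  0.79 -0.36  2.05  0.67  0.41  1.3 ]
```

Call:
{"api": "send_rows", "payload": {
  "series": [
    {"dx":0,"dy":0,"dz":-1,"ax":0,"ay":0,"az":0,"hand":1},
    {"dx":0,"dy":0,"dz":-3,"ax":0,"ay":0,"az":0,"hand":1},
    {"dx":0,"dy":0,"dz":-6,"ax":0,"ay":0,"az":0,"hand":1},
    {"dx":0,"dy":0,"dz":-9,"ax":0,"ay":0,"az":0,"hand":1},
    {"dx":0,"dy":0,"dz":-12,"ax":0,"ay":0,"az":0,"hand":1},
    {"dx":0,"dy":0,"dz":-14,"ax":0,"ay":0.1,"az":0,"hand":1},
    {"dx":0,"dy":0,"dz":-15,"ax":0,"ay":0.22,"az":0,"hand":1},
    {"dx":0,"dy":0,"dz":-15,"ax":0,"ay":0.34,"az":0,"hand":1},
    {"dx":0,"dy":0,"dz":-15,"ax":0,"ay":0.46,"az":0,"hand":1},
    {"dx":0,"dy":0,"dz":-15,"ax":0,"ay":0.52,"az":0,"hand":1}
  ]
}}

```text
clock: 16.55
eef_pos: [478.6, -173.9, 173.7]
tool_rot: [3.14, -0.521, -3.055]
force: [0.1, 0.1, -6.8]
width: 55.7
gripper_force: 65.5
```

Call:
{"api": "send_rows", "payload": {
  "series": [
    {"dx":0,"dy":0,"dz":0,"ax":0,"ay":0,"az":0,"hand":1},
    {"dx":0,"dy":0,"dz":0,"ax":0,"ay":0,"az":0,"hand":1},
    {"dx":0,"dy":0,"dz":0,"ax":0,"ay":0,"az":0,"hand":1},
    {"dx":0,"dy":0,"dz":0,"ax":0,"ay":0,"az":0,"hand":1},
    {"dx":0,"dy":0,"dz":0,"ax":0,"ay":-0.13,"az":0,"hand":1},
    {"dx":0,"dy":0,"dz":0,"ax":0,"ay":-0.26,"az":0,"hand":1},
    {"dx":0,"dy":0,"dz":0,"ax":0,"ay":-0.39,"az":0,"hand":1},
    {"dx":0,"dy":0,"dz":0,"ax":0,"ay":-0.52,"az":0,"hand":1},
    {"dx":0,"dy":0,"dz":0,"ax":0,"ay":-0.52,"az":0,"hand":1},
    {"dx":0,"dy":0,"dz":0,"ax":0,"ay":-0.52,"az":0,"hand":1}
  ]
}}

```text
clock: 17.55
eef_pos: [476.1, -175.5, 174.6]
tool_rot: [-3.14, -0.003, -3.058]
force: [0.7, -0.7, -4.7]
width: 55.5
gripper_force: 65.4
```

```bash
python3 -c "
from h import *
avg(8)"
```

```text
t 17.9 mean [0.327, 0.023, -5.381, -0.006, 0.039, -0.001, 478.114, -174.434, 173.968, 3.142, 3.926, 3.227, 55.361] sdT [0.023 0.035 0.018] q [ 0.7   0.57 -0.59  1.96  0.46  0.75  1.49]
```

Call:
{"api": "send_rows", "payload": {
  "series": [
    {"dx":0,"dy":0,"dz":0,"ax":0,"ay":-0.12,"az":0,"hand":1},
    {"dx":0,"dy":0,"dz":0,"ax":0,"ay":-0.25,"az":0,"hand":1},
    {"dx":0,"dy":0,"dz":0,"ax":0,"ay":-0.38,"az":0,"hand":1},
    {"dx":0,"dy":0,"dz":0,"ax":0,"ay":-0.5,"az":0,"hand":1},
    {"dx":0,"dy":0,"dz":0,"ax":0,"ay":-0.5,"az":0,"hand":1},
    {"dx":0,"dy":0,"dz":0,"ax":0,"ay":-0.5,"az":0,"hand":1},
    {"dx":0,"dy":0,"dz":0,"ax":0,"ay":-0.5,"az":0,"hand":1},
    {"dx":0,"dy":0,"dz":0,"ax":0,"ay":-0.5,"az":0,"hand":1},
    {"dx":0,"dy":0,"dz":0,"ax":0,"ay":-0.5,"az":0,"hand":1},
    {"dx":0,"dy":0,"dz":0,"ax":0,"ay":-0.38,"az":0,"hand":1}
  ]
}}

```text
clock: 18.95
eef_pos: [472.5, -179.0, 169.1]
tool_rot: [-3.132, 0.445, -3.056]
force: [-1.0, -1.2, -6.5]
width: 55.3
gripper_force: 66.0
```

Call:
{"api": "send_rows", "payload": {
  "series": [
    {"dx":0,"dy":0,"dz":0,"ax":0,"ay":0.12,"az":0,"hand":1},
    {"dx":0,"dy":0,"dz":0,"ax":0,"ay":0.25,"az":0,"hand":1},
    {"dx":0,"dy":0,"dz":0,"ax":0,"ay":0.38,"az":0,"hand":1},
    {"dx":0,"dy":0,"dz":0,"ax":0,"ay":0.38,"az":0,"hand":1},
    {"dx":0,"dy":0,"dz":0,"ax":0,"ay":0.38,"az":0,"hand":1},
    {"dx":0,"dy":0,"dz":0,"ax":0,"ay":0.38,"az":0,"hand":1},
    {"dx":0,"dy":0,"dz":0,"ax":0,"ay":0.38,"az":0,"hand":1}
  ]
}}

```text
clock: 19.65
eef_pos: [472.7, -178.2, 169.7]
tool_rot: [-3.132, 0.068, -3.058]
force: [0.9, -0.1, -5.6]
width: 55.3
gripper_force: 66.1
```

```bash
python3 -c "
from h import *
avg(8)
go(471.5,-386.3,120,.135+np.pi)"
```

```text
t 20.0 mean [0.359, 0.006, -5.689, -0.003, 0.252, 0.006, 473.152, -178.479, 170.171, 3.151, 0.069, 3.225, 55.361] sdT [0.02  0.032 0.034] q [ 0.97  0.68 -1.01  2.02  0.81  0.82  1.16]
t20.1 d cm [  2.33 -20.66   5.09] a [-0.011   0.0696 -0.0522] pos [ 474.1 -178.3  170.5] [-3.1324  0.0699 -3.0585] q [ 0.97  0.68 -1.01  2.02  0.81  0.82  1.16] F [ 0.3  0.3 -5.2] T [ 0.037  0.27  -0.017] w 55.4
```

Call:
{"api": "send_rows", "payload": {
  "series": [
    {"dx":0.2,"dy":0,"dz":0,"ax":-0.005,"ay":0.03,"az":0,"hand":1},
    {"dx":0.4,"dy":0,"dz":0,"ax":-0.01,"ay":0.069,"az":0,"hand":1},
    {"dx":0.4,"dy":0,"dz":0,"ax":-0.01,"ay":0.069,"az":0,"hand":1},
    {"dx":0.4,"dy":0,"dz":0,"ax":-0.01,"ay":0.069,"az":0,"hand":1},
    {"dx":0.4,"dy":0,"dz":0,"ax":-0.01,"ay":0.069,"az":0,"hand":1}
  ]
}}

```text
clock: 20.55
eef_pos: [470.1, -178.4, 170.1]
tool_rot: [3.141, 0.001, -3.058]
force: [-0.2, 0.2, -4.8]
width: 55.5
gripper_force: 65.9
```

```bash
python3 -c "
from h import *
avg(8)
go(471.5,-386.3,120,.135+np.pi)"
```

```text
t 20.9 mean [-0.008, -0.236, -5.707, -0.027, 0.086, -0.002, 470.132, -178.512, 170.143, 3.141, 0.001, 3.225, 55.348] sdT [0.021 0.008 0.02 ] q [ 0.95  0.7  -1.01  1.97  0.76  0.91  1.19]
t20.9 d cm [  1.61 -20.73   5.  ] a [ 0.001   0.0009 -0.0519] pos [ 470.3 -178.5  170.2] [ 3.1406e+00  9.0000e-04 -3.0585e+00] q [ 0.95  0.7  -1.01  1.97  0.76  0.91  1.19] F [ 0.6  0.4 -6.3] T [ 0.013  0.083 -0.039] w 55.0
```

Control: choke C went from 0.039 to 0.086 N m after the opposite tilt, so there was no shift in the slug's direction. Choke A's +0.16 has the right sign, which makes C sound. Now C goes over the comb.

Call:
{"api": "send_rows", "payload": {
  "series": [
    {"dx":0.1,"dy":-1,"dz":0,"ax":0,"ay":0,"az":0,"hand":1},
    {"dx":0.3,"dy":-3.5,"dz":0,"ax":0,"ay":0,"az":-0.01,"hand":1},
    {"dx":0.6,"dy":-7.5,"dz":1,"ax":0,"ay":0,"az":-0.02,"hand":1},
    {"dx":0.9,"dy":-11.5,"dz":2,"ax":0,"ay":0,"az":-0.03,"hand":1},
    {"dx":1.2,"dy":-15.5,"dz":3.5,"ax":0,"ay":0,"az":-0.04,"hand":1},
    {"dx":1.4,"dy":-18.8,"dz":5,"ax":0,"ay":0,"az":-0.052,"hand":1},
    {"dx":1.5,"dy":-20.5,"dz":6.5,"ax":0,"ay":0,"az":-0.052,"hand":1},
    {"dx":1.5,"dy":-20.85,"dz":7,"ax":0,"ay":0,"az":-0.052,"hand":1},
    {"dx":1.5,"dy":-20.85,"dz":7,"ax":0,"ay":0,"az":-0.052,"hand":1},
    {"dx":1.5,"dy":-20.85,"dz":7,"ax":0,"ay":0,"az":-0.052,"hand":1}
  ]
}}

```text
clock: 21.95
eef_pos: [473.6, -385.4, 100.5]
tool_rot: [3.139, 0.002, -3.004]
force: [0.4, -0.3, -5.5]
width: 55.8
gripper_force: 66.0
```

Run:
```python
from h import *
avg(3)
go(472.5,-387.5,64,.135+np.pi)
from cell import get_image
g=get_image('scene');pickle.dump(g,open('pics/scene2.pkl','wb'))
im=np.ascontiguousarray(cv2.resize(g['pixels'][:,:,::-1],None,fx=4,fy=4,interpolation=cv2.INTER_CUBIC))
c=proj(g,[[471,-386,50]])[0];print(c)
r0,c0=int(c[1]*4)-280,int(c[0]*4)-380
cv2.imwrite('pics/s2.png',im[r0:r0+560,c0:c0+760])
```

```text
t 22.05 mean [0.455, -0.106, -5.455, 0.013, 0.072, -0.026, 473.776, -385.493, 100.815, 3.14, 0.002, 3.279, 55.385] sdT [0.053 0.015 0.021] q [ 1.17  0.92 -0.94  1.73  0.88  0.98  1.59]
t22.1 d cm [ 0.15 -0.13  3.7 ] a [0.0005 0.002  0.0027] pos [ 473.7 -386.1  101. ] [ 3.1411e+00  2.0000e-03 -3.0039e+00] q [ 1.17  0.92 -0.94  1.73  0.88  0.98  1.59] F [ 0.6 -0.6 -6.2] T [-0.005  0.004 -0.011] w 55.4
[396.37977838 301.03758122]
```

View pics/s2.png

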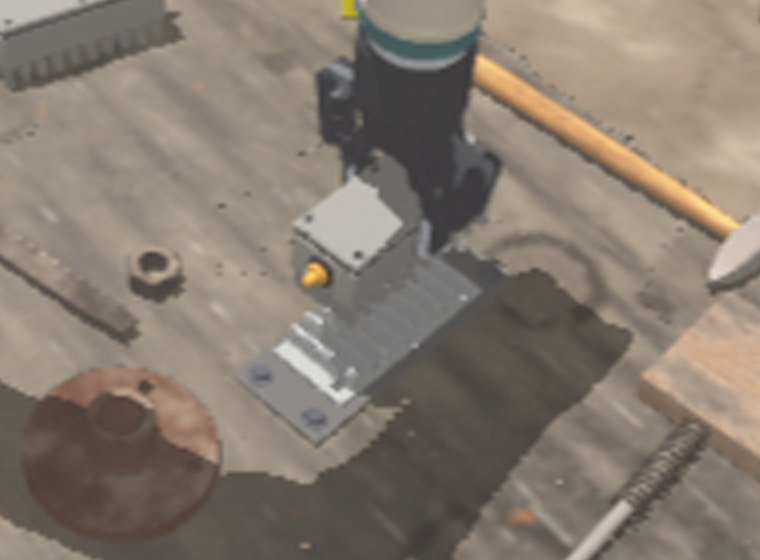

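The picture shows choke C level above the comb, its near end at crop (350,235), with the comb's near plate strip at (315,370). I'll check the choke's along-axis position against its end edge, using the resting view as reference.

Run:
```python
from h import *
def edge(g,x,y,t,z,end=-75):
    im=cv2.cvtColor(g["pixels"],cv2.COLOR_RGB2GRAY).astype(np.float32)
    u=np.arange(end-9,end+9.1,.25);out=[]
    for v in(-18,-12,-6,6,12,18):
        X=np.c_[x+u*np.cos(t)-v*np.sin(t),y+u*np.sin(t)+v*np.cos(t),np.full(u.size,z)]
        p=proj(g,X).astype(np.float32);s=cv2.remap(im,p[:,:1],p[:,1:],cv2.INTER_CUBIC)[:,0]
        d=np.gradient(cv2.GaussianBlur(s[:,None],(1,9),2)[:,0]);i=np.argmax(d);out.append((u[i]-end,round(float(d[i]),1)))
    return np.round(np.median([o[0] for o in out]),2),out
g0=pickle.load(open("pics/scene0.pkl","rb"));g2=pickle.load(open("pics/scene2.pkl","rb"))
print(edge(g0,477.3,-173,.0855,65))
print(edge(g2,473.7-.9,-385.6+1.2,.137,140.3))
# comb foot near end in both, as reference (x end -107.5, z 4)
print(edge(g0,471.3,-386.2,.135,4,-107.5));print(edge(g2,471.3,-386.2,.135,4,-107.5))
# plate near end z=10 at -75, in scene0/top0
print(edge(g0,471.3,-386.2,.135,10,-75));gt=pickle.load(open("pics/top0.pkl","rb"));print(edge(gt,471.3,-386.2,.135,10,-75),edge(gt,471.3,-386.2,.135,4,-107.5),edge(gt,477.3,-173,.0855,65))
```

```text
(np.float64(2.0), [(np.float64(1.5), 4.5), (np.float64(1.75), 4.6), (np.float64(2.0), 3.8), (np.float64(2.25), 4.0), (np.float64(2.75), 3.6), (np.float64(2.0), 3.8)])
(np.float64(0.75), [(np.float64(0.5), 5.5), (np.float64(-7.5), 5.4), (np.float64(0.5), 5.4), (np.float64(1.25), 4.7), (np.float64(1.25), 4.8), (np.float64(1.0), 4.6)])
(np.float64(2.62), [(np.float64(2.25), 2.4), (np.float64(2.75), 2.0), (np.float64(2.25), 1.9), (np.float64(2.5), 2.4), (np.float64(2.75), 1.8), (np.float64(3.25), 1.6)])
(np.float64(2.62), [(np.float64(2.25), 2.4), (np.float64(2.75), 2.1), (np.float64(2.25), 1.8), (np.float64(2.5), 2.5), (np.float64(2.75), 1.8), (np.float64(3.25), 1.6)])
(np.float64(1.62), [(np.float64(1.5), 4.9), (np.float64(1.75), 3.8), (np.float64(1.25), 6.1), (np.float64(1.5), 4.7), (np.float64(1.75), 5.7), (np.float64(2.0), 5.5)])
(np.float64(-1.12), [(np.float64(-0.25), 3.3), (np.float64(-2.0), 3.3), (np.float64(-1.25), 3.1), (np.float64(-0.25), 3.3), (np.float64(-1.75), 3.2), (np.float64(-1.0), 3.1)]) (np.float64(-2.62), [(np.float64(-6.0), 0.3), (np.float64(-3.0), 0.5), (np.float64(-2.75), 0.4), (np.float64(-1.0), 0.4), (np.float64(-2.5), 1.0), (np.float64(0.25), 0.7)]) (np.float64(1.75), [(np.float64(1.25), 1.7), (np.float64(1.5), 2.2), (np.float64(2.0), 2.9), (np.float64(3.0), 2.8), (np.float64(3.25), 3.6), (np.float64(1.5), 2.8)])
```

Call:
{"api": "send_rows", "payload": {
  "series": [
    {"dx":0.05,"dy":-0.16,"dz":1,"ax":0,"ay":0,"az":0.002,"hand":1},
    {"dx":0.05,"dy":-0.16,"dz":2.2,"ax":0,"ay":0,"az":0.002,"hand":1},
    {"dx":0.05,"dy":-0.16,"dz":3.5,"ax":0,"ay":0,"az":0.002,"hand":1},
    {"dx":0.05,"dy":-0.16,"dz":4.1,"ax":0,"ay":0,"az":0.002,"hand":1},
    {"dx":0.05,"dy":-0.16,"dz":4.3,"ax":0,"ay":0,"az":0.002,"hand":1},
    {"dx":0.05,"dy":-0.16,"dz":4.3,"ax":0,"ay":0,"az":0.002,"hand":1},
    {"dx":0.05,"dy":-0.16,"dz":4.3,"ax":0,"ay":0,"az":0.002,"hand":1}
  ]
}}

```text
clock: 22.85
eef_pos: [472.9, -389.0, 57.2]
tool_rot: [3.141, 0.002, -3.009]
force: [-0.8, 0.3, -5.9]
width: 55.5
gripper_force: 66.2
```

Call:
{"api": "send_rows", "payload": {
  "series": [
    {"dx":0,"dy":0,"dz":0.15,"ax":0,"ay":0,"az":0,"hand":1},
    {"dx":0,"dy":0,"dz":0.3,"ax":0,"ay":0,"az":0,"hand":1},
    {"dx":0,"dy":0,"dz":0.45,"ax":0,"ay":0,"az":0,"hand":1},
    {"dx":0,"dy":0,"dz":0.6,"ax":0,"ay":0,"az":0,"hand":1},
    {"dx":0,"dy":0,"dz":0.7,"ax":0,"ay":0,"az":0,"hand":1},
    {"dx":0,"dy":0,"dz":0.7,"ax":0,"ay":0,"az":0,"hand":1}
  ]
}}

```text
clock: 23.45
eef_pos: [472.4, -388.9, 49.7]
tool_rot: [3.14, 0.001, -3.009]
force: [-0.3, -0.3, -5.5]
width: 55.4
gripper_force: 66.2
```

```bash
python3 -c "
from h import *
avg(4)"
```

```text
t 23.6 mean [-0.246, -0.379, -5.47, -0.026, 0.11, 0.007, 472.457, -388.981, 49.834, 3.14, 0.001, 3.275, 55.259] sdT [0.02  0.023 0.031] q [ 1.14  0.98 -0.88  1.75  0.96  0.91  1.54]
```

It is about 4 mm into the comb with no contact force. Continuing slowly, with a small correction in y.

Call:
{"api": "send_rows", "payload": {
  "series": [
    {"dx":0,"dy":0.13,"dz":0.15,"ax":0,"ay":0,"az":0,"hand":1},
    {"dx":0,"dy":0.13,"dz":0.3,"ax":0,"ay":0,"az":0,"hand":1},
    {"dx":0,"dy":0.13,"dz":0.45,"ax":0,"ay":0,"az":0,"hand":1},
    {"dx":0,"dy":0.13,"dz":0.6,"ax":0,"ay":0,"az":0,"hand":1},
    {"dx":0,"dy":0.13,"dz":0.75,"ax":0,"ay":0,"az":0,"hand":1},
    {"dx":0,"dy":0.13,"dz":0.9,"ax":0,"ay":0,"az":0,"hand":1},
    {"dx":0,"dy":0.13,"dz":0.9,"ax":0,"ay":0,"az":0,"hand":1},
    {"dx":0,"dy":0.13,"dz":0.9,"ax":0,"ay":0,"az":0,"hand":1}
  ]
}}

```text
clock: 24.45
eef_pos: [472.3, -387.7, 40.9]
tool_rot: [3.141, 0.001, -3.009]
force: [-0.6, -0.0, -6.4]
width: 55.3
gripper_force: 66.2
```

```bash
python3 -c "
from h import *
avg(3)"
```

```text
t 24.55 mean [0.097, 0.198, -5.814, 0.003, 0.068, -0.014, 472.358, -387.713, 40.939, 3.141, 0.001, 3.275, 55.492] sdT [0.02  0.01  0.029] q [ 1.14  0.99 -0.87  1.75  0.97  0.89  1.52]
```

Call:
{"api": "send_rows", "payload": {
  "series": [
    {"dx":0,"dy":0,"dz":0.15,"ax":0,"ay":0,"az":0,"hand":1},
    {"dx":0,"dy":0,"dz":0.3,"ax":0,"ay":0,"az":0,"hand":1},
    {"dx":0,"dy":0,"dz":0.4,"ax":0,"ay":0,"az":0,"hand":1},
    {"dx":0,"dy":0,"dz":0.48,"ax":0,"ay":0,"az":0,"hand":1},
    {"dx":0,"dy":0,"dz":0.54,"ax":0,"ay":0,"az":0,"hand":1},
    {"dx":0,"dy":0,"dz":0.54,"ax":0,"ay":0,"az":0,"hand":1}
  ]
}}

```text
clock: 25.2
eef_pos: [472.4, -387.7, 35.8]
tool_rot: [3.141, 0.001, -3.008]
force: [-0.6, -0.5, -3.3]
width: 55.4
gripper_force: 66.7
```

```bash
python3 -c "
from h import *
avg(3)"
```

```text
t 25.3 mean [-1.579, 0.111, -2.56, 0.037, 0.242, 0.017, 472.408, -387.716, 35.8, 3.141, 0.001, 3.275, 55.426] sdT [0.018 0.036 0.016] q [ 1.14  1.   -0.87  1.75  0.98  0.89  1.52]
```

Contact comes at z = 35.8 mm, as predicted (35.6). I ease down a touch more, release and lift away.

Call:
{"api": "send_rows", "payload": {
  "series": [
    {"dx":0,"dy":0,"dz":0.05,"ax":0,"ay":0,"az":0,"hand":1},
    {"dx":0,"dy":0,"dz":0.05,"ax":0,"ay":0,"az":0,"hand":0.2},
    {"dx":0,"dy":0,"dz":0.05,"ax":0,"ay":0,"az":0,"hand":0.1},
    {"dx":0,"dy":0,"dz":0,"ax":0,"ay":0,"az":0,"hand":0.05},
    {"dx":0,"dy":0,"dz":0,"ax":0,"ay":0,"az":0,"hand":0.05},
    {"dx":0,"dy":0,"dz":-1,"ax":0,"ay":0,"az":0,"hand":0.05},
    {"dx":0,"dy":0,"dz":-4,"ax":0,"ay":0,"az":0,"hand":0.05},
    {"dx":0,"dy":0,"dz":-8,"ax":0,"ay":0,"az":0,"hand":0.05},
    {"dx":0,"dy":0,"dz":-12,"ax":0,"ay":0,"az":0,"hand":0.05},
    {"dx":0,"dy":0,"dz":-15,"ax":0,"ay":0,"az":0,"hand":0.05}
  ]
}}

```text
clock: 26.35
eef_pos: [473.2, -387.7, 188.9]
tool_rot: [-3.141, 0.003, -3.008]
force: [1.1, 0.1, 0.2]
width: 81.2
gripper_force: 0.0
```

Call:
{"api": "send_rows", "payload": {
  "series": [
    {"dx":0,"dy":4,"dz":-3,"ax":0,"ay":0,"az":0,"hand":0.05},
    {"dx":0,"dy":9,"dz":-6,"ax":0,"ay":0,"az":0,"hand":0.05},
    {"dx":0,"dy":14,"dz":-8,"ax":0,"ay":0,"az":0,"hand":0.05},
    {"dx":0,"dy":19,"dz":-8,"ax":0,"ay":0,"az":0,"hand":0.05},
    {"dx":0,"dy":22,"dz":-8,"ax":0,"ay":0,"az":0,"hand":0.05},
    {"dx":0,"dy":22,"dz":-8,"ax":0,"ay":0,"az":0,"hand":0.05},
    {"dx":0,"dy":22,"dz":-8,"ax":0,"ay":0,"az":0,"hand":0.05}
  ]
}}

```text
clock: 27.05
eef_pos: [443.1, -169.4, 266.6]
tool_rot: [-3.141, 0.001, -3.006]
force: [-0.3, -1.0, 0.6]
width: 81.0
gripper_force: 0.0
```

Run:
```python
from h import *
from cell import get_image
go(472,-170,200,3.2)
g=get_image('top');s=get_image('scene')
br=lambda t:(lambda im:(im.min(2)>t)&(im[:,:,0]-im[:,:,2]<20))
for w,z in(((175,270,200,265),67),((190,255,340,378),65),((180,260,448,490),75)):
    try: print(rect(g,w,z,br(140)))
    except Exception as e: print(w,e)
a=cv2.resize(g['pixels'][150:270,190:500,::-1],None,fx=2.5,fy=2.5,interpolation=cv2.INTER_CUBIC)
b=cv2.resize(s['pixels'][250:370,320:460,::-1],None,fx=2.4,fy=2.4,interpolation=cv2.INTER_CUBIC)
b2=cv2.resize(s['pixels'][150:270,225:415,::-1],None,fx=2.3,fy=2.4,interpolation=cv2.INTER_CUBIC)
o=np.zeros((a.shape[0]+b.shape[0],a.shape[1],3),np.uint8);o[:a.shape[0]]=a;o[a.shape[0]:,:b.shape[1]]=b;o[a.shape[0]:,b.shape[1]:b.shape[1]+b2.shape[1]]=b2
cv2.imwrite('pics/f.png',o)
```

```text
t27.1 d cm [-2.84 -0.44  6.66] a [-0.001   0.0014  0.0773] pos [ 443.1 -169.4  266.6] [-3.1405e+00  1.3000e-03 -3.0059e+00] q [ 1.08  0.55 -1.15  1.93  0.58  1.05  1.38] F [-0.3 -1.   0.6] T [-0.023 -0.011 -0.003] w 81.0
(array([463. , 412.8, 147.8,  54.9]), np.float64(-0.256))
(array([463.3, -12.8, 146.6,  53.7]), np.float64(-0.1531))
(180, 260, 448, 490) attempt to get argmax of an empty sequence
```

View pics/f.png

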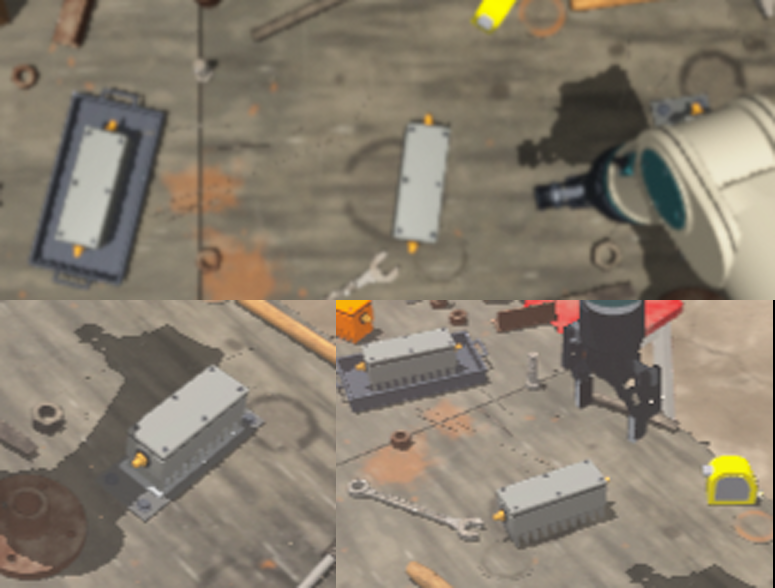

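The picture shows A upright in the tray (93,185), B untouched on the bench as the spare (422,180), and C fully down, level and square on the comb (190,425). The gripper is clear of everything.

```bash
python3 -c "
from cell import *
print(finish_job())"
```

```text
the job is handed in; nothing more can be done
None
```

The job is handed in at about 27 s: the left-hand choke nearest the tray shifted when tilted (level moment moved 0.16 N m) and stands upright in the scrap tray, the right-hand one, which tested sound, is fully down and square on the comb, and the middle one stays on the bench as the spare, taken as sound without being lifted.

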